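# Aim the low fill light at the vase and set its dimmer

## Task

Aim the low light panel for looking over the terracotta vase: swivel it so that it faces the vase squarely, and raise its head until the yellow pointer meets the red mark on the side dial (leaning back 25 degrees from upright). Then slide the black fader of the dimmer desk along its track to the red clip. Do not shift the two turntables, the white cup or the wooden paddle, and leave the lamp and fader standing where you set them.

Things in the scene. Friction and masses are not known exactly. Their poses are not given: they have to be found in the camera images.
- lamp_pivot (a point): Where the lamp's vertical swivel axis and level tilt axis cross, 165 mm above the table and above the fixed foot (steel disc, 150 mm across). Turns with the fork: x is level and points where the lamp faces (lit side, away from the robot), y is the tilt axis, z up. The fork is 222 mm wide along y, its arms end 2 mm above this point, with white dials outside (red mark at 25 degrees).
- lamp_swivel (a joint): Swivel of the fork on the foot, rad, about the upward vertical (positive turns it to the left, seen from above). Range -1.0 to 1.0. Friction of about 0.15 N m holds it where it is left.
- lamp_tilt (a joint): Lean of the lamp's head, rad: 0 is upright, positive leans its top backwards, away from the side it shines to (towards the robot). Range -0.1 to 1.0; 25 degrees is 0.436. Balanced; friction of about 0.25 N m holds it where it is left. It starts leaning too far back (0.64 to 0.84).
- lamp_tab (a point): Centre of the orange grip tab on the head's top edge: 14 mm thick (x, front to back; pinch it so), 70 mm wide (y), 44 mm high (z). It lies 102 mm from lamp_pivot along the head's z. Below it the black head, 190 mm wide, 160 mm high, 22 mm thick, has its upper edge 22 mm from this point. x points out of the lit face, z up along the head; both tilt with it.
- vase (a point): Centre of the terracotta vase, 140 mm above the table: the vase is 125 mm tall, 96 mm wide and stands fixed on a wooden turntable 160 mm across, 80 mm high; the whole is 205 mm tall, 2.8 kg. It stands about 0.2 to 0.27 m from the lamp, to its left or its right.
- bowl (a point): Centre of the blue bowl (136 mm across, 55 mm tall), 108 mm above the table, on a turntable like the other. On the other side from the vase. Leave alone.
- dimmer: Grey dimmer desk, fixed: 120 mm (x) by 220 mm (y, along the track) by 50 mm high; origin under its centre, z up. The track runs along the middle of its top.
- fader (a joint): Travel of the fader along the desk's +y, m: 0 to 0.12; at 0.06 it is in the middle of the desk (its grip then has y = 0 in the desk's frame). It starts at 0 to 0.02. Friction 1.5 N; it stays where it is left.
- fader_grip (a point): Centre of the fader's upright black grip: 60 mm across the track (desk x), 18 mm along it (desk y), 44 mm high; 73.5 mm above the table (grip from 51.5 to 95.5 mm). Axes as the desk's. A white line on top marks its middle.
- clip: Red setting clip, fixed on the desk's top beside the track, 51 mm to the +x side of it, 6 mm wide along the track, 4 mm high; origin at the middle of its underside, axes as the desk's. The fader must come level with it: the same y in the desk's frame (fader travel 0.055 to 0.105).
- glaze_cup: Low white cup, 76 mm across, 45 mm tall; origin under its centre. Leave alone.
- paddle: Wooden paddle lying on the table, 220 mm long (along x), 55 mm wide, 12 mm thick; origin on its underside. Leave alone.
There are look-alikes about, which are no part of the job. Leave any green or turquoise look-alike of the part that bears vase alone.

How it is judged (in metres and radians):
On the way, in this order (a step that is already met when the one before it is completed fails the run):
1. the lamp faces the vase and leans back 25 degrees (y of vase in the frame of lamp_pivot between -0.02 and 0.02 m and x of vase in the frame of lamp_pivot above 0.1 m and value of joint lamp_tilt between 0.366 and 0.506 rad), for 0.2 s.
2. the fader is at the clip, the lamp still aimed (all of step 1 and y of fader_grip in the frame of clip between -0.005 and 0.005 m), for 0.2 s.
At the end, for the whole second after the job is handed in: The lamp, at rest, faces the vase (the vase's centre within 20 mm to either side of the line straight out of the lamp), leans back 25 degrees (within 4), and the fader is level with the clip within 5 mm (all of step 2 and velocity of joint lamp_tilt between -0.05 and 0.05 rad/s and velocity of joint lamp_swivel between -0.05 and 0.05 rad/s); the robot touches nothing.
It fails at once if the vase's turntable is shifted more than 15 mm (distance of vase from where it was at the start of the episode above 0.015 m).
It fails at once if the bowl's turntable is shifted more than 15 mm (distance of bowl from where it was at the start of the episode above 0.015 m).
It fails at once if the cup is shifted more than 15 mm (distance of glaze_cup from where it was at the start of the episode above 0.015 m).
It fails at once if the paddle is shifted more than 15 mm (distance of paddle from where it was at the start of the episode above 0.015 m).
It also fails if it takes over 50 s, if anything falls off the work surface, if the arm or the gripper's body presses on something with over 40 N, if the wrist force passes 120 N, or if a joint passes its speed limit or range.

## Robot

A 6-joint arm with a two-finger parallel gripper is mounted at the origin on the work surface. World frame = base frame: x ahead of the robot, y to its left, z up, the work surface at z = 0. Lengths are in mm, angles in rad, forces in N, time in s.
With the tool pointing down it reaches from about 275 to 1000 mm from the base axis. Payload 8.4 kg.
Tool frame: the origin (TCP) lies between the finger pads; the fingertips stand r.finger_overhang ahead of it and the grasp point (between the pads) is the TCP (r.finger_overhang is the distance from the TCP to the fingertips, in mm); z points along the fingers, y is the line along which they close (so a half turn about z gives the same grasp; the last joint's range is limited). The gripper opens to 85 mm and grips with 20 to 120 N. Pads are 22 mm wide; open, the fingers measure 114 mm over their backs; the gripper's body (76 mm by 85 mm) begins 54 mm behind the grasp point. The pads swing forward as they close: fully open they stand 13 mm farther back than shut.
Start: joints at [-1.203, 0.353, 1.633, -0, 1.155, -0.002], TCP at [225.892, -582.753, 250.281] pointing down, gripper open.
Joint ranges: [-2.63, 2.63], [-0.92, 2.1], [0.06, 2.66], [-1.3, 4.44], [0, 2.69], [-3.02, 3.02]. Speed limits (rad/s): [2.22, 2.22, 2.79, 3.14, 3.14, 3.14].

## Interface

Orientations are given as [roll, pitch, yaw] about the fixed x, y, z axes, in that order (R = Rz(yaw) Ry(pitch) Rx(roll)).
In Python, from rig import r, cams, sign_off gives the robot as it stands.
- The arm moves only by the shell command python3 -m crank 'ROWS' [FORCE]. ROWS is JSON, a list of rows, each a list of 7 numbers: the shift along the tool's x, y, z in m, then the turn, a rotation vector about the tool's x, y, z in rad, then the closure, from 0 (fully open) to 1 (shut). In form: [[dx, dy, dz, ax, ay, az, gripper], ...]. A call has 1 to 5 rows; each row is the pose to reach, as a shift and turn from the pose commanded when the call began, along the tool's axes at that moment; what a row does not reach only later rows make up. A row lasts 1/10 s, in which the tool goes at most 50 mm and 8.59 degrees, less where a joint would pass 70% of its speed; a pose out of reach is approached as far as the arm can. A call with a gripper value outside its range is refused whole. The fingers move at their own pace and stop on an object; FORCE is the grip in N (left out, the last holds). Time passes only in rows, so rows that repeat a pose let the fingers close. It gives the time, the measured TCP pose, the force, the opening and the grip force at its end, in the units of the state.
- r.sense(): the state, without advancing time (a new reading comes with each control period).
- cams.grab_frame(name): name is "scene" or "side" or "wrist"; returns a dict with "image" (400x640x3 uint8, red, green, blue), "fx", "fy", "cx", "cy" (pixels), "position" and "orientation" of the camera in the world. Camera axes: x right, y down, z forward; pixel columns grow to the right and rows downward; lengths in mm; the calibration is good to about 2 mm. A picture is of the moment at which its call begins. There is no depth.
- sign_off(): hands the job in; it is judged then, once.
The state is a dict: "clock": time; "qpos": joint angles; "qvel": joint speeds; "joint_efforts": joint torques, N m; "eef_pos": TCP position; "tcp_rot": TCP orientation; "contact_force": force on the tool from outside, world axes, zero at the start; "wrist_torque": the same for the moment, N m; "opening": opening from 0.0 (shut) to 1.0 (fully open); "grasp_force": force on a finger pad.
Only numpy, scipy, OpenCV 4.12 (cv2) and the standard library are available. Lean on these libraries where they do the work, as an engineer would, in place of code of your own. Each camera call takes 0.05 s, during which the arm holds its last target. There are 200 camera calls.

## Working session

There is one attempt and no reset: what is moved stays moved. The work goes in short steps, Python scripts to look and compute and a shell command to move; the robot and the scene stay as the last step left them, time stands still between calls to the robot, and variables do not carry over. Pictures are saved under pics/ and viewed, at most 11 in all, crops included, and the job is handed in when it is done.

```bash
ls; mkdir -p pics; cat > h.py <<'E'
import numpy as np,cv2
from scipy.spatial.transform import Rotation as Ro
from rig import r,cams,sign_off
def grab(n,save=None):
    f=cams.grab_frame(n)
    if save: cv2.imwrite(save,f["image"][:,:,::-1])
    return f
def camR(f):
    o=np.array(f["orientation"],float)
    return o if o.shape==(3,3) else Ro.from_euler('xyz',o).as_matrix()
def ray(f,u,v):
    return np.array(f["position"],float),camR(f)@np.array([(u-f["cx"])/f["fx"],(v-f["cy"])/f["fy"],1])
def onz(f,u,v,z):
    p,d=ray(f,u,v);return p+d*(z-p[2])/d[2]
def proj(f,P):
    c=camR(f).T@(np.array(P,float)-np.array(f["position"]));return c[0]/c[2]*f["fx"]+f["cx"],c[1]/c[2]*f["fy"]+f["cy"]
def tri(f,a,g,b):
    p,d=ray(f,*a);q,e=ray(g,*b)
    d/=np.linalg.norm(d);e/=np.linalg.norm(e)
    s=np.linalg.lstsq(np.c_[d,-e],q-p,rcond=None)[0]
    return (p+d*s[0]+q+e*s[1])/2,np.linalg.norm(p+d*s[0]-q-e*s[1])
E
python3 - <<'E'
from h import *
for n in("scene","side"):
    f=grab(n,f"pics/{n}0.png");print(n,f["position"],f["orientation"],f["fx"],f["cx"],f["cy"])
s=r.sense();print(s);print(r.finger_overhang)
E
```

```text
pics
scene [1273.06497085  706.06880318  985.56713822] [-2.24475499 -0.00419308  2.35333701] 444.6255042435833 322.928445313335 196.75340652972832
side [ 515.83127709 -875.31910574  713.79393601] [-2.12310482 -0.00611779 -0.05195831] 396.1447084366884 321.2878317765244 202.33830190371503
{'clock': 0.1, 'qpos': array([-1.20336451e+00,  3.53570528e-01,  1.63405603e+00, -6.97788177e-06,
        1.15522280e+00, -2.38487276e-03]), 'qvel': array([ 0.0002489 , -0.00065571, -0.00259523, -0.00141387, -0.00060567,
       -0.00025546]), 'joint_efforts': array([ 1.32182482e-03, -6.06355548e+01, -3.42818499e+01,  5.22542905e-05,
        3.86002226e-03, -6.19543712e-06]), 'eef_pos': array([ 225.76292478, -582.36197945,  249.64356728]), 'tcp_rot': array([-3.14033593e+00,  3.38329995e-06,  3.69819512e-01]), 'contact_force': array([-0.82666466, -0.21107867, -0.34846245]), 'wrist_torque': array([ 0.04611593,  0.00491103, -0.00096178]), 'grasp_force': 0.0, 'opening': 0.9950867636998255}
19.0
```

View pics/scene0.png

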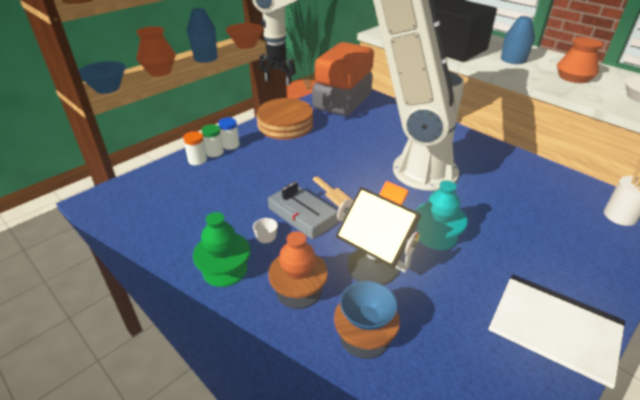

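View pics/side0.png

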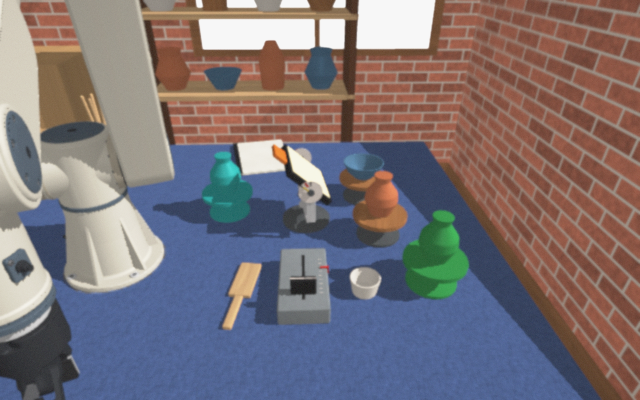

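The only terracotta vase on a wooden turntable is at scene (298,262) / side (380,200). The green one (scene 220,245; side 436,255) and the turquoise one (scene 442,215; side 227,185) are look-alikes. The lamp is at scene (375,240) / side (307,190), and the desk is at scene (303,208) / side (304,285), with its clip at side (323,267). I'll check this in one enlarged crop and measure.

```bash
python3 - <<'E'
from h import *
a=cv2.imread("pics/scene0.png")[170:320,240:440];b=cv2.imread("pics/side0.png")[140:340,260:420]
A=cv2.resize(a,(400*1,300),interpolation=cv2.INTER_CUBIC);A=cv2.resize(a,None,fx=2,fy=2,interpolation=3);B=cv2.resize(b,None,fx=2.5,fy=3,interpolation=3)
c=np.zeros((600,800,3),np.uint8);c[:300,:400]=A;c[:600,400:800]=B
cv2.imwrite("pics/crop1.png",c)
f=grab("scene");g=grab("side")
def comp(F,lo,hi,box):
    h=cv2.cvtColor(F["image"],cv2.COLOR_RGB2HSV);m=cv2.inRange(h,lo,hi);z=np.zeros_like(m);x0,y0,x1,y1=box;z[y0:y1,x0:x1]=m[y0:y1,x0:x1]
    n,l,s,ce=cv2.connectedComponentsWithStats(z)
    for i in range(1,n):
        if s[i,4]>5: print("  ",s[i],ce[i].round(1))
for nm,F,bx in(("scene vase",f,(255,225,335,310)),("side vase",g,(345,165,415,250))):
    print(nm)
    x0,y0,x1,y1=bx;
    h=cv2.cvtColor(F["image"],cv2.COLOR_RGB2HSV)
    comp(F,(0,140,60),(9,255,255),bx)
print("clip");comp(f,(0,120,80),(6,255,255),(260,170,345,240));comp(f,(172,120,80),(180,255,255),(260,170,345,240));comp(g,(172,120,80),(180,255,255),(270,240,340,330));comp(g,(0,120,80),(6,255,255),(270,240,340,330))
print("fader");comp(f,(0,0,0),(180,255,50),(265,170,345,240));comp(g,(0,0,0),(180,255,50),(270,240,340,330))
print("tab");comp(f,(5,170,150),(25,255,255),(370,170,420,215));comp(g,(3,170,120),(25,255,255),(265,140,300,175))
h=cv2.cvtColor(f["image"],cv2.COLOR_RGB2HSV);print([h[y,298].tolist() for y in range(232,305,6)])
h=cv2.cvtColor(g["image"],cv2.COLOR_RGB2HSV);print([h[y,381].tolist() for y in range(172,245,6)])
E
```

```text
scene vase
   [279 232  35  47 470] [300.6 258.6]
side vase
   [366 172  31  45 622] [381.2 194.4]
clip
   [293 214   4   5   7] [294.  215.9]
   [321 266   6   2  11] [323.3 266.5]
fader
   [284 185  13  13  98] [290.1 191.5]
   [291 280  24  15 313] [302.6 286.6]
tab
   [381 183  26  21 346] [393.5 193. ]
   [273 146  15  18 150] [280.  154.2]
[[7, 138, 192], [10, 172, 214], [10, 170, 199], [10, 173, 214], [10, 174, 223], [10, 173, 222], [9, 173, 195], [9, 168, 150], [13, 169, 180], [13, 169, 183], [13, 167, 185], [9, 68, 109], [108, 14, 89]]
[[9, 146, 196], [9, 149, 187], [10, 150, 138], [9, 149, 170], [10, 154, 177], [9, 144, 143], [9, 143, 130], [9, 141, 127], [13, 143, 184], [13, 145, 180], [9, 73, 84], [120, 12, 88], [90, 6, 87]]
```

View pics/crop1.png

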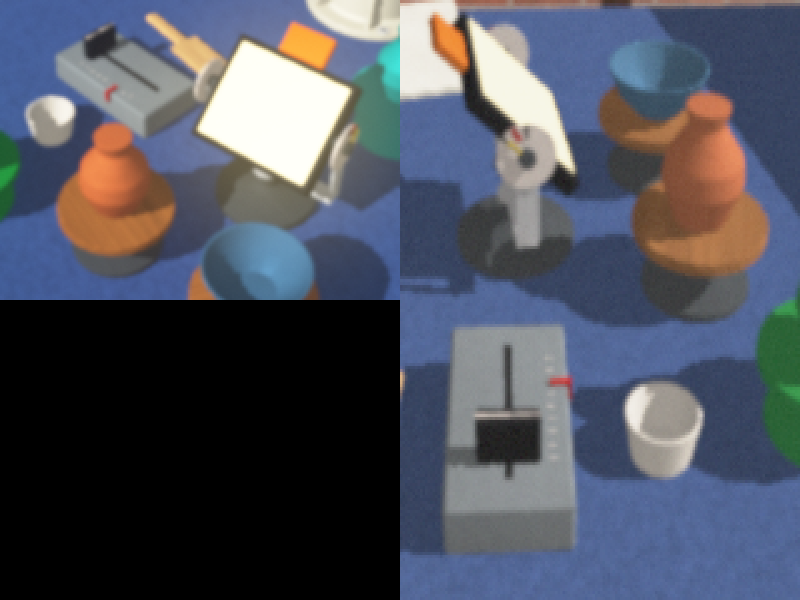

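The crop confirms it: vase with wooden turntable at scene (298,262) / side (381,195), clip at side (322,267), fader at side (303,286), lamp side dial at side (311,193), foot centre at side (306,218). The head leans too far back and the pointer is off the mark.

```bash
python3 - <<'E'
from h import *
f=grab("scene");g=grab("side")
def mk(F,lo,hi,box):
    h=cv2.cvtColor(F["image"],cv2.COLOR_RGB2HSV);m=cv2.inRange(h,lo,hi);z=np.zeros_like(m);x0,y0,x1,y1=box;z[y0:y1,x0:x1]=m[y0:y1,x0:x1]
    n,l,s,ce=cv2.connectedComponentsWithStats(z);i=1+np.argmax(s[1:,4]);return (l==i),s[i],ce[i]
V=[]
for F,bx in((f,(255,225,335,310)),(g,(345,165,415,250))):
    m,s,c=mk(F,(0,100,60),(11,255,255),bx);M,S,_=mk(F,(0,100,60),(16,255,255),bx);print("vase",s,c,"all",S)
    # turntable: widest row of wood -> its centre at z=80
    w=[(np.ptp(np.where(M[y])[0]),y,np.where(M[y])[0].mean()) for y in range(400) if M[y].any()]
    t=[x for x in w if x[0]>=max(w)[0]-1];y=np.mean([x[1] for x in t]);u=np.mean([x[2] for x in t])
    print(" tt",u,y,onz(F,u,y,80)," top rim",onz(F,s[0]+s[2]/2,s[1]+4,203),"centre",onz(F,*c,138)); V.append(c)
print("vase tri",tri(f,V[0],g,V[1]))
print("clip",onz(f,295,215.5,54),onz(g,322.5,266.8,54))
print("fader tri",tri(f,(290.1,191.5),g,(302.6,286.6)))
print("tab tri",tri(f,(393.5,193),g,(280,154.2)))
print("foot side",onz(g,306,218,12),"dialS",onz(g,310.8,192.7,165),"dialR scene",onz(f,412,252,165),"dialL scene",onz(f,342,209,165))
print("desk side view far top corners",[onz(g,260+a/2.5,140+b/3,50).round() for a,b in((453,327),(563,325),(577,513),(443,513))])
E
```

```text
vase [ 269  232   48   48 1284] [296.20249221 256.56074766] all [ 269  232   58   66 2629]
 tt 297.5 273.0 [747.49338682  92.53468258  80.        ]  top rim [743.01780849  76.529266   203.        ] centre [745.15891971  87.68882756 138.        ]
vase [ 365  171   33   47 1124] [381.08451957 195.23398577] all [ 345  170   62   62 2395]
 tt 379.75 214.5 [739.5733694   77.01760319  80.        ]  top rim [736.34298804  89.53070741 203.        ] centre [740.68180895  89.02470916 138.        ]
vase tri (array([742.56082168,  87.78862604, 137.61917709]), np.float64(4.459983743931968))
clip [ 574.23342232 -108.81524915   54.        ] [ 562.48053374 -114.65017443   54.        ]
fader tri (array([ 512.72515436, -198.58817662,   68.24371134]), np.float64(2.08267028136827))
tab tri (array([454.59450871, 169.64526603, 234.05718085]), np.float64(0.38443850594995027))
foot side [525.89327104 169.17248754  12.        ] dialS [539.2554918   65.43643486 165.        ] dialR scene [541.18666539 305.03248877 165.        ] dialL scene [543.24552513  62.16373224 165.        ]
desk side view far top corners [array([886., -52.,  50.]), array([1005.,  -55.,   50.]), array([ 928., -274.,   50.]), array([ 809., -269.,   50.])]
```

```bash
cat >> h.py <<'E'
def lampR(sw,t):  # head frame
    return Ro.from_euler('z',sw)*Ro.from_euler('y',-t)
def toolR(sw,t):  # tool x=head y, y=head x, z=-head z
    return lampR(sw,t)*Ro.from_matrix(np.array([[0,1,0],[1,0,0],[0,0,-1.]]).T)
def go(P,R):
    s=r.sense();R0=Ro.from_euler('xyz',s["tcp_rot"])
    d=R0.inv().apply(np.array(P)-s["eef_pos"])/1000;w=(R0.inv()*R).as_rotvec()
    print("row",[float(round(x,4)) for x in [*d,*w]])
E
python3 - <<'E'
from h import *
go((350,155,380),toolR(0.1,0.5))
f=cams.grab_frame("wrist");s=r.sense();R0=Ro.from_euler('xyz',s["tcp_rot"])
print("cam in tool",R0.inv().apply(np.array(f["position"])-s["eef_pos"]),(R0.inv()*Ro.from_matrix(camR(f))).as_matrix().round(2),f["fx"])
E
```

```text
row [0.3824, -0.643, -0.1296, -0.4273, 0.3245, -1.2723]
cam in tool [  78.29048617   -0.97764058 -123.6974107 ] [[-0.   -0.95 -0.31]
 [ 1.    0.   -0.  ]
 [ 0.   -0.31  0.95]] 315.2563195499049
```

```bash
python3 -m crank '[[0.382,-0.643,-0.13,-0.43,0.325,-1.27,0],[0.382,-0.643,-0.13,-0.43,0.325,-1.27,0],[0.382,-0.643,-0.13,-0.43,0.325,-1.27,0],[0.382,-0.643,-0.13,-0.43,0.325,-1.27,0],[0.382,-0.643,-0.13,-0.43,0.325,-1.27,0]]'; python3 -c "
from h import *
go((350,155,380),toolR(0.1,0.5))"
```

```text
clock: 0.85
eef_pos: [266.7, -337.8, 293.3]
tcp_rot: [2.864, -0.083, 1.082]
contact_force: [1.1, -0.4, 0.4]
opening: 1.001
grasp_force: 0.0
row [0.4798, -0.1388, -0.0884, -0.1912, 0.1485, -0.5758]
```

```bash
python3 -m crank '[[0.48,-0.139,-0.088,-0.19,0.148,-0.576,0],[0.48,-0.139,-0.088,-0.19,0.148,-0.576,0],[0.48,-0.139,-0.088,-0.19,0.148,-0.576,0],[0.48,-0.139,-0.088,-0.19,0.148,-0.576,0],[0.48,-0.139,-0.088,-0.19,0.148,-0.576,0]]'; python3 -c "
from h import *
go((350,155,380),toolR(0.1,0.5))"
```

```text
clock: 1.35
eef_pos: [307.1, -104.5, 334.3]
tcp_rot: [2.646, -0.0, 1.666]
contact_force: [0.1, -0.3, 0.1]
opening: 0.997
grasp_force: 0.0
row [0.2543, 0.081, -0.0081, -0.004, 0.0019, -0.0043]
```

```bash
python3 -m crank '[[0.254,0.081,-0.008,0,0,0,0],[0.254,0.081,-0.008,0,0,0,0],[0.254,0.081,-0.008,0,0,0,0],[0.254,0.081,-0.008,0,0,0,0],[0.254,0.081,-0.008,0,0,0,0]]'; python3 -m crank '[[0,0,0,0,0,0,0],[0,0,0,0,0,0,0]]'; python3 -c "
from h import *
grab('wrist','pics/w1.png');print(r.sense()['qpos'])"
```

```text
clock: 1.85
eef_pos: [333.3, 36.6, 357.9]
tcp_rot: [2.653, -0.002, 1.661]
contact_force: [0.3, 0.5, -0.3]
opening: 1.002
grasp_force: 0.0
clock: 2.05
eef_pos: [333.2, 36.6, 357.2]
tcp_rot: [2.656, -0.001, 1.666]
contact_force: [0.3, -0.2, -0.3]
opening: 0.999
grasp_force: 0.0
[ 0.10760729 -0.54526131  2.27600014 -0.00804014  0.92558626  0.01898623]
```

View pics/w1.png

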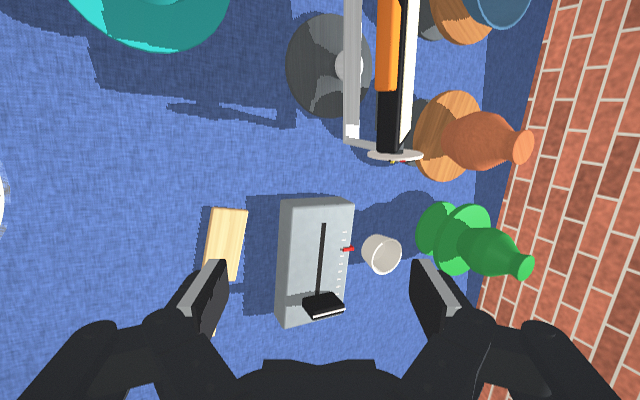

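The wrist view shows the foot disc around (330,65), the orange tab at (385,45), the terracotta vase at (480,140), the desk with its fader at (323,305) and the clip at (348,249). I'll move over the lamp for a closer look.

```bash
python3 - <<'E'
from h import *
f=grab('wrist');
c=onz(f,347,249,54);p=onz(f,324,297,95.5);print("clip",c,"fader top",p)
print("foot L,T,B",onz(f,286,65,12),onz(f,320,13,12),onz(f,325,118,12))
a,b=onz(f,280,200,50),onz(f,276,327,50);print("desk L edge",a,b,"R",onz(f,353,197,50),"track",onz(f,323,223,50),onz(f,318,297,50))
go((350,145,410),toolR(0.1,0.5))
E
```

```text
clip [ 560.60751786 -115.22121073   54.        ] fader top [ 497.57384457 -170.05093518   95.5       ]
foot L,T,B [448.0093597  169.54496254  12.        ] [496.3327357  245.64716545  12.        ] [518.94571635 100.13781386  12.        ]
desk L edge [433.8243418  -20.26746006  50.        ] [ 437.94733372 -241.06613714   50.        ] R [563.58984567 -22.95023563  50.        ] track [510.36402385 -63.83080011  50.        ] [ 513.66574037 -201.55985089   50.        ]
row [0.1085, 0.0482, -0.0345, -0.0148, 0.0041, -0.01]
```

```bash
python3 -m crank '[[0.108,0.048,-0.034,0,0,0,0],[0.108,0.048,-0.034,0,0,0,0],[0.108,0.048,-0.034,0,0,0,0],[0.108,0.048,-0.034,0,0,0,0],[0.108,0.048,-0.034,0,0,0,0]]'; python3 -m crank '[[0,0,0,0,0,0,0],[0,0,0,0,0,0,0]]'; python3 -c "
from h import *
grab('wrist','pics/w2.png');print(r.sense()['qpos'])"
```

```text
clock: 2.65
eef_pos: [350.4, 144.9, 409.5]
tcp_rot: [2.657, -0.001, 1.662]
contact_force: [-0.7, -1.1, 0.3]
opening: 1.001
grasp_force: 0.0
clock: 2.85
eef_pos: [350.4, 142.9, 409.0]
tcp_rot: [2.657, -0.001, 1.656]
contact_force: [-0.5, -0.1, -0.5]
opening: 1.0
grasp_force: 0.0
[ 0.56973835 -0.44962711  2.12554433 -0.25297572  1.04284822  0.56525451]
```

View pics/w2.png

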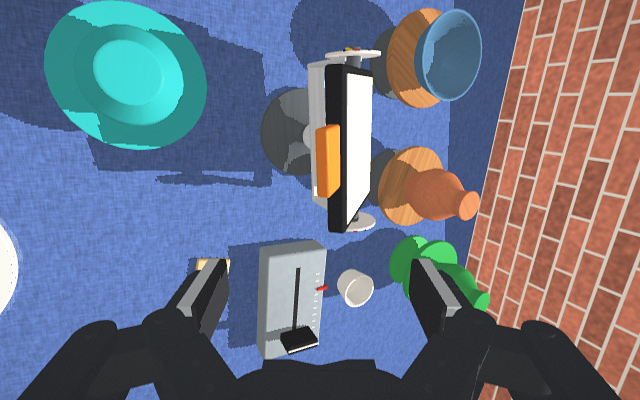

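```bash
python3 - <<'E'
from h import *
f=grab('wrist');g=grab("side");s=grab("scene")
h=cv2.cvtColor(f["image"],cv2.COLOR_RGB2HSV);m=cv2.inRange(h,(8,180,100),(25,255,255));m[:,:305]=0;m[:,350:]=0;m[:110]=0;m[210:]=0
pts=cv2.findNonZero(m);box=cv2.boxPoints(cv2.minAreaRect(pts));M=cv2.moments(m,True);c=(M["m10"]/M["m00"],M["m01"]/M["m00"]);print("tab",c,box.tolist())
print("tri w-side",tri(f,c,g,(280,154.2)),"w-scene",tri(f,c,s,(393.5,193)))
print("dials z165",onz(f,353,54,165),onz(f,356,222,165))
print("foot",onz(f,261,132,12),onz(f,303,174,12), onz(f,285,88,12))
print("head top-back edge ends @z~240",onz(f,329,66,222),onz(f,329,231,222))
print("turq top",onz(f,127,72,205),"edge",onz(f,205,80,80))
# vase: turntable circle centre & top
print("vase top",tri(f,(468,205),g,(383,176)),"tt",onz(f,409,187,80))
E
```

```text
tab (327.23405698778834, 160.15196743554952) [[315.0, 125.0], [339.0, 125.0], [339.0, 197.0], [315.0, 197.0]]
tri w-side (array([452.26685698, 168.75977702, 233.14422437]), np.float64(5.1484116255922645)) w-scene (array([451.05709674, 167.5378647 , 230.53825943]), np.float64(0.6450959437791386))
dials z165 [512.72869149 287.09284779 165.        ] [545.93830692  64.92094562 165.        ]
foot [448.49796479 176.71377132  12.        ] [529.12926059 104.71631997  12.        ] [487.00572062 248.46885052  12.        ]
head top-back edge ends @z~240 [448.90049279 261.14483586 222.        ] [466.20464352  82.18943968 222.        ]
turq top [273.08823075 236.00569668 205.        ] edge [352.42306469 243.56581227  80.        ]
vase top (array([740.28484383,  87.2745301 , 200.95345811]), np.float64(0.05284284550617622)) tt [725.23479013  88.20944299  80.        ]
```

The dials at wrist (353,54) and (356,222) put the pivot at about (526,175), with swivel about 0.10 and tilt about 0.82. The tab is near (452,168,234), and the vase at (741,88) makes the target swivel about −0.385. Next, the pre-grasp pose.

```bash
cat >> h.py <<'E'
PV=np.array([526,175,165.])
def tab(sw,t,o=0): return PV+lampR(sw,t).apply([0,0,102+o])
E
python3 -c "
from h import *
go(tab(.1,.82,65),toolR(.1,.82))"
```

```text
row [0.0137, -0.012, 0.1416, -0.3342, 0.0064, -0.0109]
```

```bash
python3 -m crank '[[0.014,-0.012,0.04,-0.15,0,0,0],[0.014,-0.012,0.09,-0.3,0,-0.01,0],[0.014,-0.012,0.142,-0.334,0.006,-0.011,0],[0.014,-0.012,0.142,-0.334,0.006,-0.011,0],[0.014,-0.012,0.142,-0.334,0.006,-0.011,0]]'; python3 -m crank '[[0,0,0,0,0,0,0],[0,0,0,0,0,0,0],[0,0,0,0,0,0,0]]'; python3 -c "
from h import *
go(tab(.1,.82,65),toolR(.1,.82))
grab('wrist','pics/w3.png');g=grab('side','pics/s3.png')
w=cv2.imread('pics/w3.png');s=cv2.resize(cv2.imread('pics/s3.png')[90:240,220:360],None,fx=2,fy=2)
c=np.zeros((600,640,3),np.uint8);c[:300]=w[:300];c[300:,:280]=s;cv2.imwrite('pics/c3.png',c)
print(r.sense()['qpos'])"
```

```text
clock: 3.55
eef_pos: [403.4, 163.9, 275.7]
tcp_rot: [2.325, 0.001, 1.675]
contact_force: [0.8, -0.3, 1.4]
opening: 0.998
grasp_force: 0.0
clock: 3.85
eef_pos: [405.1, 164.6, 280.2]
tcp_rot: [2.32, -0.001, 1.672]
contact_force: [-0.1, -1.0, 1.1]
opening: 0.999
grasp_force: 0.0
row [-0.0017, -0.0014, 0.0003, 0.0017, -0.0015, 0.0006]
[ 0.68621254 -0.24885365  2.46505038 -1.15943209  0.45588359  1.54203643]
```

View pics/c3.png

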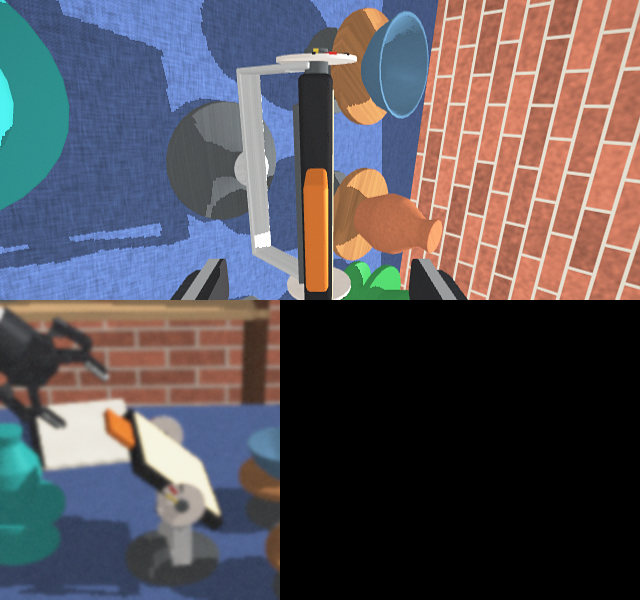

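The tab at wrist (316,230) is edge-on and centred between the fingers (mid ≈320). I'll advance and pinch.

```bash
python3 -m crank '[[0,0,0.03,0,0,0,0],[0,0,0.062,0,0,0,0],[0,0,0.062,0,0,0,0],[0,0,0.062,0,0,0,0]]'; python3 -m crank '[[0,0,0,0,0,0,1],[0,0,0,0,0,0,1],[0,0,0,0,0,0,1],[0,0,0,0,0,0,1],[0,0,0,0,0,0,1]]' 40; python3 -m crank '[[0,0,0,0,0,0,1],[0,0,0,0,0,0,1],[0,0,0,0,0,0,1]]'
python3 - <<'E'
from h import *
s=r.sense();print(tab(.1,.82,3),s["eef_pos"],s["tcp_rot"])
# arc: tool attached to head; rows relative to the present pose
R0=toolR(.1,.82);P0=tab(.1,.82,3)
for i in range(1,11):
    k=i/10;sw=.1-.485*k;t=.82-.384*k
    print(np.r_[R0.inv().apply(tab(sw,t,3)-P0)/1000,(R0.inv()*toolR(sw,t)).as_rotvec()].round(4).tolist())
E
```

```text
clock: 4.35
eef_pos: [447.6, 168.5, 255.7]
tcp_rot: [2.348, 0.001, 1.672]
contact_force: [0.2, -0.6, 0.0]
opening: 1.003
grasp_force: 0.0
clock: 4.85
eef_pos: [446.6, 168.6, 254.8]
tcp_rot: [2.349, 0.001, 1.673]
contact_force: [-16.1, -1.4, 10.5]
opening: 0.161
grasp_force: 40.9
clock: 5.15
eef_pos: [446.4, 168.6, 254.7]
tcp_rot: [2.349, 0.001, 1.673]
contact_force: [-12.4, -0.6, 7.7]
opening: 0.164
grasp_force: 39.1
[449.61321967 167.33575744 236.63322677] [446.36066434 168.6104681  254.69866565] [2.34938302e+00 8.53957265e-04 1.67328294e+00]
[0.0036, 0.0041, 0.0001, 0.0384, -0.0348, 0.0338]
[0.0069, 0.0083, 0.0006, 0.0767, -0.0683, 0.0689]
[0.0099, 0.0126, 0.0012, 0.115, -0.1005, 0.1053]
[0.0125, 0.0169, 0.0021, 0.1531, -0.1314, 0.143]
[0.0148, 0.0213, 0.0032, 0.1911, -0.1609, 0.182]
[0.0168, 0.0257, 0.0046, 0.2288, -0.1889, 0.2222]
[0.0183, 0.03, 0.0061, 0.2662, -0.2156, 0.2636]
[0.0195, 0.0344, 0.0077, 0.3033, -0.2408, 0.3062]
[0.0203, 0.0386, 0.0095, 0.3401, -0.2645, 0.3499]
[0.0207, 0.0428, 0.0114, 0.3764, -0.2867, 0.3948]
```

```bash
python3 - <<'E'
from h import *
s=r.sense();print(s['qpos'].round(3),s['contact_force'],s['wrist_torque'])
E
```

```text
[ 0.584 -0.114  2.424 -1.295  0.35   1.629] [-12.41397098  -0.58125982   7.67478467] [-0.18567098  1.63725384  0.12901011]
```

q4 sits at its limit (−1.295), so the tool stopped about 15 mm short, but the pads still hold around 23 mm of the tab. I'll raise the head first, which frees the wrist, and swivel after.

```bash
cat >> h.py <<'E'
PV=np.array([528,175,165.])
def arc(sw0,t0,path):
    s=r.sense();P0=s["eef_pos"];R0=Ro.from_euler('xyz',s["tcp_rot"]);H0=lampR(sw0,t0)
    for sw,t in path:
        Q=lampR(sw,t)*H0.inv()
        print(np.r_[R0.inv().apply(PV+Q.apply(P0-PV)-P0)/1000,(R0.inv()*Q*R0).as_rotvec()].round(4).tolist())
E
python3 -c "
from h import *
arc(.1,.792,[(.1,.792-.0712*i) for i in range(1,6)])"
```

```text
[-0.0, 0.0086, 0.0008, 0.0712, 0.0002, 0.0001]
[-0.0, 0.0171, 0.0021, 0.1424, 0.0003, 0.0002]
[-0.0001, 0.0256, 0.0041, 0.2136, 0.0005, 0.0003]
[-0.0001, 0.0338, 0.0067, 0.2848, 0.0007, 0.0003]
[-0.0001, 0.0419, 0.0098, 0.356, 0.0008, 0.0004]
```

```bash
python3 -m crank '[[0,0.0043,0.0003,0.036,0,0,1],[0,0.0086,0.0008,0.071,0,0,1],[0,0.013,0.0014,0.107,0,0,1],[0,0.017,0.002,0.142,0,0,1],[0,0.017,0.002,0.142,0,0,1]]'; python3 -c "
from h import *
s=r.sense();print(s['qpos'].round(3),s['wrist_torque']);t=np.pi-s['tcp_rot'][0];print(t)
arc(.1,t,[(.1,t+(.436-t)*i/4) for i in range(1,5)])"
```

```text
clock: 5.65
eef_pos: [459.9, 169.9, 265.4]
tcp_rot: [2.494, 0.001, 1.672]
contact_force: [-11.6, 3.5, 5.8]
opening: 0.159
grasp_force: 47.3
[ 0.511 -0.111  2.302 -0.635  0.418  0.926] [0.29034771 2.06055807 0.64993252]
0.6478194984620624
[-0.0, 0.0064, 0.0005, 0.053, 0.0001, 0.0]
[-0.0, 0.0128, 0.0013, 0.1059, 0.0001, 0.0]
[-0.0, 0.0191, 0.0025, 0.1589, 0.0002, 0.0]
[-0.0, 0.0253, 0.004, 0.2118, 0.0003, 0.0]
```

Tracking well (tilt 0.65, q4 freeing up). I'll finish the tilt.

```bash
python3 -m crank '[[0,0.0064,0.0005,0.053,0,0,1],[0,0.0128,0.0013,0.106,0,0,1],[0,0.019,0.0025,0.159,0,0,1],[0,0.0253,0.004,0.212,0,0,1],[0,0.0253,0.004,0.212,0,0,1]]'; python3 -c "
from h import *
s=r.sense();print(s['qpos'].round(3),s['wrist_torque']);t=np.pi-s['tcp_rot'][0];print(t)
arc(.1,t,[(.1-.485*i/8,t) for i in range(1,9)])"
```

```text
clock: 6.15
eef_pos: [482.6, 172.7, 277.4]
tcp_rot: [2.707, 0.0, 1.672]
contact_force: [-8.7, 6.9, 5.2]
opening: 0.158
grasp_force: 50.5
[ 0.426 -0.039  2.116 -0.221  0.663  0.471] [0.73444978 2.13648361 0.70820813]
0.4346135874111341
[0.0027, 0.0002, 0.0001, 0.0, -0.0255, 0.055]
[0.0055, 0.0005, 0.0003, 0.0001, -0.0511, 0.11]
[0.0082, 0.001, 0.0005, 0.0001, -0.0766, 0.165]
[0.0108, 0.0017, 0.0008, 0.0001, -0.1021, 0.22]
[0.0135, 0.0025, 0.0011, 0.0002, -0.1276, 0.2749]
[0.016, 0.0034, 0.0016, 0.0002, -0.1532, 0.3299]
[0.0185, 0.0045, 0.0021, 0.0002, -0.1787, 0.3849]
[0.0209, 0.0057, 0.0026, 0.0002, -0.2042, 0.4399]
```

```bash
python3 -m crank '[[0.0027,0.0002,0.0001,0,-0.0255,0.055,1],[0.0055,0.0005,0.0003,0,-0.051,0.11,1],[0.0082,0.001,0.0005,0,-0.0766,0.165,1],[0.0108,0.0017,0.0008,0,-0.102,0.22,1],[0.0108,0.0017,0.0008,0,-0.102,0.22,1]]'; python3 -c "
from h import *
s=r.sense();print(s['qpos'].round(3),s['wrist_torque']);t=np.pi-s['tcp_rot'][0];sw=s['tcp_rot'][2]-np.pi/2;print(sw,t)
arc(sw,t,[(sw+(-.385-sw)*i/4,t) for i in range(1,5)])"
```

```text
clock: 6.65
eef_pos: [482.5, 184.0, 277.2]
tcp_rot: [2.704, 0.0, 1.429]
contact_force: [-6.0, 3.4, 3.7]
opening: 0.158
grasp_force: 48.7
[ 5.270e-01 -2.000e-03  2.082e+00 -3.960e-01  7.510e-01  9.180e-01] [0.40110216 1.91881102 0.15200816]
-0.14218367795891274 0.43756741451592207
[0.0028, 0.0002, 0.0001, 0.0, -0.0257, 0.055]
[0.0056, 0.0006, 0.0003, 0.0, -0.0514, 0.11]
[0.0084, 0.0011, 0.0005, 0.0, -0.0772, 0.165]
[0.0111, 0.0018, 0.0008, 0.0, -0.1029, 0.2199]
```

```bash
python3 -m crank '[[0.0028,0.0002,0.0001,0,-0.0257,0.055,1],[0.0056,0.0006,0.0003,0,-0.0514,0.11,1],[0.0084,0.0011,0.0005,0,-0.0772,0.165,1],[0.0111,0.0018,0.0008,0,-0.103,0.22,1],[0.0111,0.0018,0.0008,0,-0.103,0.22,1]]'; python3 - <<'E'
from h import *
s=r.sense();print(s['qpos'].round(3),s['wrist_torque'])
w=grab('wrist','pics/w4.png');g=grab('side','pics/s4.png');f=grab('scene','pics/f4.png')
c=np.zeros((600,800,3),np.uint8);c[:400,:640]=w["image"][:,:,::-1]
c[400:600,:250]=cv2.resize(g["image"][150:230,260:360,::-1],(250,200),interpolation=3)
c[400:600,260:660]=cv2.resize(f["image"][180:300,240:480,::-1],(400,200),interpolation=3)
cv2.imwrite('pics/c4.png',c)
E
```

```text
clock: 7.15
eef_pos: [485.8, 194.8, 277.2]
tcp_rot: [2.705, -0.0, 1.185]
contact_force: [-9.6, 3.1, 3.8]
opening: 0.16
grasp_force: 49.1
[ 0.598  0.055  2.022 -0.479  0.871  1.26 ] [ 0.75604595  2.21217093 -0.18291664]
```

View pics/c4.png

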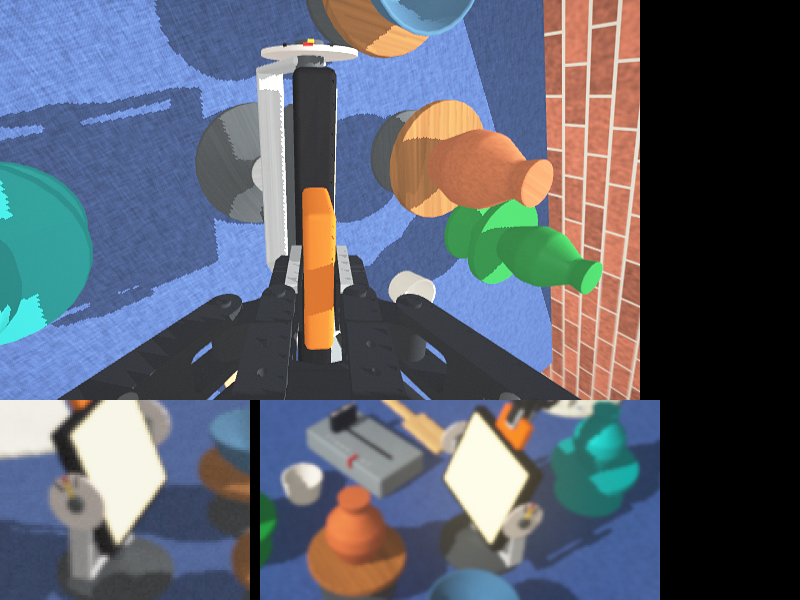

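```bash
python3 - <<'E'
from h import *
w=grab('wrist')
L,T,B=onz(w,196,163,10),onz(w,250,103,10),onz(w,247,222,10)
fc=cv2.minEnclosingCircle(np.float32([L[:2],T[:2],B[:2]]));print("foot",fc)
def c3(p,z):
    A=np.array([onz(w,*q,z)[:2] for q in p]);X=np.linalg.lstsq(np.c_[2*A,np.ones(len(A))],(A**2).sum(1),rcond=None)[0];return X[:2],np.sqrt(X[2]+X[:2]@X[:2])
print("foot",c3([(196,163),(225,109),(225,214),(208,130),(210,198)],10))
print("tt",c3([(447,100),(390,175),(400,138),(397,204),(420,217)],80))
print("rim",onz(w,537,183,204), "dial",onz(w,309,51,165))
for P in((525,175),(528,175)):
    d=np.array([741,88])-P;print(np.arctan2(d[1],d[0]))
E
```

```text
foot ((511.08935546875, 183.13572692871094), 73.37902069091797)
foot (array([529.41783079, 175.86696384]), np.float64(77.93419194651382))
tt (array([731.22785282,  89.73035167]), np.float64(79.02710125852269))
rim [738.95950145  88.03425657 204.        ] dial [566.54155991 280.34436878 165.        ]
-0.3828987170459434
-0.387770171875319
```

Aim checks out: tool and lamp yaw −0.386 against the required −0.385 or so, and the pointer overlaps the red mark at wrist (308,41). Releasing and backing off along the head.

```bash
python3 -m crank '[[0,0,0,0,0,0,0.8],[0,0,0,0,0,0,0.5],[0,0,0,0,0,0,0],[0,0,0,0,0,0,0],[0,0,0,0,0,0,0]]'; python3 -m crank '[[0,0,-0.03,0,0,0,0],[0,0,-0.07,0,0,0,0],[0,0,-0.1,0,0,0,0],[0,0,-0.1,0,0,0,0],[0,0,-0.1,0,0,0,0]]'; python3 - <<'E'
from h import *
s=r.sense();print(s['qpos'].round(3),s["eef_pos"],s["tcp_rot"])
w=grab('wrist','pics/w5.png');g=grab('side','pics/s5.png')
c=np.zeros((600,640,3),np.uint8);c[:400,:640]=w["image"][:,:,::-1]
c[400:600,:250]=cv2.resize(g["image"][150:230,260:360,::-1],(250,200),interpolation=3)
cv2.imwrite('pics/c5.png',c)
go((511,-176,200),toolR(np.pi/2*0+.02-np.pi/2*0,0))
E
```

```text
clock: 7.85
eef_pos: [487.4, 194.1, 278.2]
tcp_rot: [2.702, -0.001, 1.187]
contact_force: [-0.8, 0.4, -0.0]
opening: 0.87
grasp_force: 0.0
clock: 8.35
eef_pos: [447.9, 210.2, 369.0]
tcp_rot: [2.702, -0.002, 1.188]
contact_force: [0.1, 0.2, -0.0]
opening: 0.997
grasp_force: 0.0
[ 0.681 -0.077  1.94  -0.432  1.093  1.23 ] [447.87802783 210.16243616 369.04145122] [ 2.70170104e+00 -1.92799373e-03  1.18787790e+00]
row [-0.3337, 0.1127, 0.2381, 0.4322, 0.0891, -0.3969]
```

View pics/c5.png

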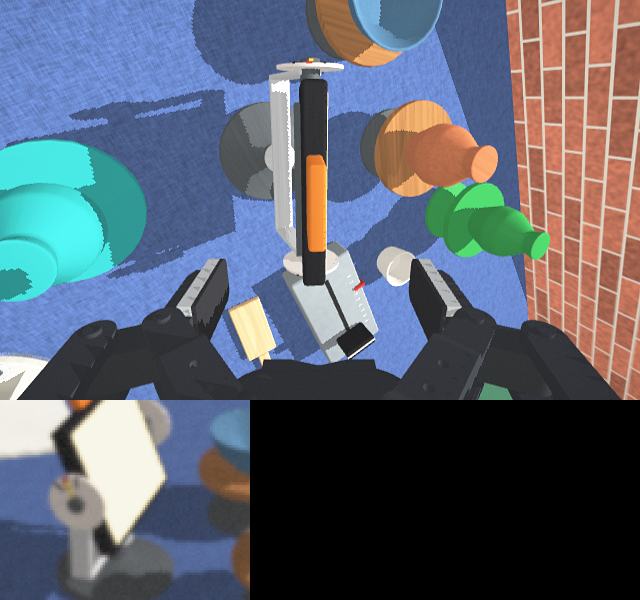

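The lamp held: pointer on the mark at wrist (309,60) and side crop (68,482), foot at (265,150), vase at (480,163). The fader is at (355,340) and the clip at (360,286). Moving above the fader with the tool's x along desk x.

```bash
python3 -c "
from h import *
go((505,-160,330),toolR(.02-np.pi/2,0))"
```

```text
row [-0.3212, 0.1574, 0.1155, 0.3876, -0.255, 1.1478]
```

```bash
python3 -m crank '[[-0.32,0.157,0.115,0.388,-0.255,1.148,0],[-0.32,0.157,0.115,0.388,-0.255,1.148,0],[-0.32,0.157,0.115,0.388,-0.255,1.148,0],[-0.32,0.157,0.115,0.388,-0.255,1.148,0],[-0.32,0.157,0.115,0.388,-0.255,1.148,0]]'; python3 -c "
from h import *
go((505,-160,330),toolR(.02-np.pi/2,0))"
```

```text
clock: 8.95
eef_pos: [485.8, -38.1, 342.3]
tcp_rot: [2.975, -0.063, 0.473]
contact_force: [1.3, 0.5, 0.5]
opening: 1.002
grasp_force: 0.0
row [-0.0392, 0.114, 0.0292, 0.1496, -0.0998, 0.4466]
```

```bash
python3 -m crank '[[-0.039,0.114,0.029,0.15,-0.1,0.447,0],[-0.039,0.114,0.029,0.15,-0.1,0.447,0],[-0.039,0.114,0.029,0.15,-0.1,0.447,0],[-0.039,0.114,0.029,0.15,-0.1,0.447,0],[-0.039,0.114,0.029,0.15,-0.1,0.447,0]]'; python3 -m crank '[[0,0,0,0,0,0,0],[0,0,0,0,0,0,0]]'; python3 -c "
from h import *
go((505,-160,330),toolR(.02-np.pi/2,0))
grab('wrist','pics/w6.png');print(r.sense()['qpos'])"
```

```text
clock: 9.45
eef_pos: [505.7, -158.5, 330.0]
tcp_rot: [3.141, 0.001, 0.024]
contact_force: [0.1, 0.4, 1.0]
opening: 1.002
grasp_force: 0.0
clock: 9.65
eef_pos: [505.9, -156.3, 331.6]
tcp_rot: [3.14, -0.002, 0.028]
contact_force: [-0.8, 0.4, -0.4]
opening: 1.001
grasp_force: 0.0
row [-0.001, 0.0036, 0.0016, 0.0021, -0.0018, 0.0085]
[-3.01655457e-01  1.30078764e-01  1.74030648e+00 -1.43263165e-03
  1.26853735e+00  1.24118408e+00]
```

View pics/w6.png

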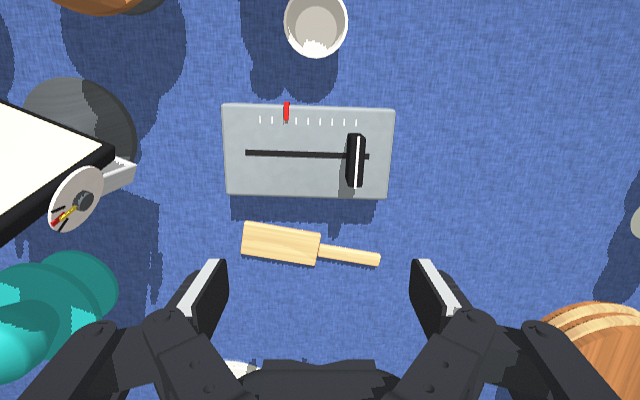

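The fader's top white line is at (360,161), the clip at (286,112), the paddle clear below at (280,243). The yellow pointer also sits on the red mark of the lamp's dial (65,212).

```bash
python3 - <<'E'
from h import *
w=grab('wrist')
h=cv2.cvtColor(w["image"],cv2.COLOR_RGB2HSV);m=cv2.inRange(h,(0,150,100),(6,255,255))|cv2.inRange(h,(174,150,100),(180,255,255));m[:95]=0;m[130:]=0;m[:,:270]=0;m[:,300:]=0
p=cv2.findNonZero(m)[:,0];c=p.mean(0);print("clip px",c,np.ptp(p,0),p.min(0))
m2=cv2.inRange(h,(0,0,180),(180,60,255));m2[:130]=0;m2[195:]=0;m2[:,:340]=0;m2[:,375:]=0
q=cv2.findNonZero(m2)[:,0];l=q.mean(0);print("line px",l,q.min(0),q.max(0))
C=onz(w,*c,53);F=onz(w,*l,95.5)
a,b=onz(w,224,104,50),onz(w,394,112,50);v=a-b;yaw=-np.arctan2(v[0],v[1]);print("yaw far edge",yaw)
t1,t2=onz(w,246,152,50),onz(w,368,156,50);v=t1-t2;yt=-np.arctan2(v[0],v[1]);print("yaw track",yt,"track",t1,t2)
ey=np.array([-np.sin(yt),np.cos(yt)]);print("clip",C,"fader",F,"move along y",(C-F)[:2]@ey)
go([F[0],F[1],140],toolR(yt-np.pi/2,0));go([F[0],F[1],80],toolR(yt-np.pi/2,0))
E
```

```text
clip px [286.06315789 110.65263158] [ 5 18] [284 102]
line px [362.84271845 160.42621359] [340 130] [374 194]
yaw far edge -0.016928409588663488
yaw track -0.004839059261987101 track [512.34967981 -62.45138142  50.        ] [ 511.58591669 -220.28312501   50.        ]
clip [ 565.39991476 -114.61154496   53.        ] fader [ 514.3640274  -207.23513832   95.5       ] move along y 92.86947361859106
row [0.0064, 0.0507, 0.1921, 0.0021, -0.0023, 0.033]
row [0.0063, 0.0505, 0.2521, 0.0021, -0.0023, 0.033]
```

```bash
python3 - <<'E'
from h import *
w=grab('wrist')
h=cv2.cvtColor(w["image"],cv2.COLOR_RGB2HSV);m=cv2.inRange(h,(0,0,0),(180,255,70));m[:128]=0;m[192:]=0;m[:,:340]=0;m[:,372:]=0
for y in (142,150,160,170,180): 
    print(y,[int(x) for x in h[y,342:374,2]])
print("desk corners",[onz(w,*p,50).round(1)[:2].tolist() for p in((222,104),(395,111),(227,195),(387,199))])
for u in(358,360):print(onz(w,u,161,95.5))
s=r.sense();print(s["eef_pos"],s["tcp_rot"],w["position"])
E
```

```text
142 [194, 196, 198, 118, 118, 25, 27, 29, 36, 41, 48, 49, 49, 43, 40, 255, 255, 250, 44, 46, 48, 48, 38, 71, 202, 192, 190, 193, 191, 193, 189, 191]
150 [198, 115, 120, 125, 70, 25, 30, 29, 40, 46, 51, 50, 45, 35, 234, 255, 255, 42, 45, 49, 51, 46, 34, 170, 192, 191, 189, 189, 188, 188, 190, 185]
160 [120, 122, 127, 103, 25, 29, 30, 35, 42, 48, 49, 48, 43, 102, 255, 255, 109, 38, 45, 46, 41, 40, 131, 175, 173, 171, 167, 190, 187, 186, 187, 186]
170 [118, 121, 124, 52, 29, 27, 31, 42, 44, 49, 45, 46, 29, 255, 255, 236, 40, 44, 46, 46, 37, 110, 194, 188, 186, 185, 187, 186, 186, 186, 185, 190]
180 [115, 119, 117, 106, 26, 26, 38, 45, 45, 48, 45, 33, 249, 255, 255, 40, 43, 46, 46, 39, 69, 194, 189, 185, 184, 188, 186, 186, 186, 187, 185, 185]
desk corners [[571.1, -35.5], [568.8, -249.6], [453.5, -34.4], [453.8, -250.6]]
[ 513.62996938 -201.78895427   95.5       ]
[ 513.69439648 -204.10288122   95.5       ]
[ 506.12813346 -156.54028466  332.01851041] [ 3.13940201e+00 -2.40613921e-03  2.78166952e-02] [ 583.78818817 -153.63160503  455.90210369]
```

```bash
python3 -c "
from h import *
go((513,-200,120),toolR(-.003-np.pi/2,0))"; python3 -m crank '[[0.006,0.043,0.05,0,0,0.031,0],[0.006,0.043,0.1,0,0,0.031,0],[0.006,0.043,0.15,0,0,0.031,0],[0.006,0.043,0.2,0,0,0.031,0],[0.006,0.043,0.2,0,0,0.031,0]]'; python3 -m crank '[[0,0,0,0,0,0,0],[0,0,0,0,0,0,0]]'; python3 -c "
from h import *
go((513,-200,80),toolR(-.003-np.pi/2,0))"
```

```text
row [0.0052, 0.0432, 0.2121, 0.0022, -0.0024, 0.0308]
clock: 10.3
eef_pos: [510.6, -199.1, 127.5]
tcp_rot: [-3.141, 0.005, -0.004]
contact_force: [-0.4, 0.9, -0.1]
opening: 0.999
grasp_force: 0.0
clock: 10.5
eef_pos: [515.0, -200.9, 133.8]
tcp_rot: [3.139, -0.004, -0.005]
contact_force: [-0.4, 0.2, 0.4]
opening: 1.0
grasp_force: 0.0
row [-0.0023, -0.0011, 0.0538, 0.0027, -0.0042, -0.0017]
```

```bash
python3 -m crank '[[-0.001,0,0.02,0,0,0,0],[-0.001,0,0.04,0,0,0,0],[-0.001,0,0.052,0,0,0,0],[-0.001,0,0.052,0,0,0,0],[-0.001,0,0.052,0,0,0,0]]'; python3 -m crank '[[0,0,0,0,0,0,1],[0,0,0,0,0,0,1],[0,0,0,0,0,0,1],[0,0,0,0,0,0,1],[0,0,0,0,0,0,1]]' 30;  python3 -m crank '[[0,0,0,0,0,0,1],[0,0,0,0,0,0,1]]'
```

```text
clock: 11.0
eef_pos: [513.6, -201.1, 81.2]
tcp_rot: [3.139, -0.004, -0.005]
contact_force: [0.5, 0.0, 0.1]
opening: 0.996
grasp_force: 0.0
clock: 11.5
eef_pos: [512.8, -200.9, 80.0]
tcp_rot: [3.14, -0.002, -0.005]
contact_force: [-1.3, 0.7, 3.1]
opening: 0.209
grasp_force: 32.9
clock: 11.7
eef_pos: [512.8, -200.9, 80.0]
tcp_rot: [3.14, -0.002, -0.005]
contact_force: [-0.7, 0.4, 4.6]
opening: 0.202
grasp_force: 32.9
```

The fader is gripped (opening ≈17 mm). Sliding it +y by about 85 mm and looking again.

```bash
python3 -m crank '[[0,-0.02,0,0,0,0,1],[0,-0.04,0,0,0,0,1],[0,-0.06,0,0,0,0,1],[0,-0.08,0,0,0,0,1],[0,-0.0855,0,0,0,0,1]]'; python3 -m crank '[[0,0,0,0,0,0,1],[0,0,0,0,0,0,1]]'; python3 - <<'E'
from h import *
print(r.sense()["eef_pos"])
w=grab('wrist');g=grab('side')
h=cv2.cvtColor(w["image"],cv2.COLOR_RGB2HSV);m=cv2.inRange(h,(0,150,100),(6,255,255))|cv2.inRange(h,(174,150,100),(180,255,255))
n,l,s,ce=cv2.connectedComponentsWithStats(m)
for i in range(1,n):
    if s[i,4]>40 and 200<ce[i][0]<440: print(s[i],ce[i],onz(w,*ce[i],53))
c=np.zeros((600,640,3),np.uint8);c[:400]=w["image"][:,:,::-1];c[400:,:400]=cv2.resize(g["image"][160:310,220:520,::-1],(400,200),interpolation=3);cv2.imwrite("pics/c7.png",c)
E
```

```text
clock: 12.2
eef_pos: [513.2, -114.1, 80.0]
tcp_rot: [3.14, -0.002, -0.004]
contact_force: [-2.0, -0.8, 5.7]
opening: 0.205
grasp_force: 33.2
clock: 12.4
eef_pos: [513.2, -114.8, 80.0]
tcp_rot: [3.14, -0.002, -0.005]
contact_force: [-2.5, 1.8, 7.1]
opening: 0.206
grasp_force: 33.3
[ 513.21803779 -114.84157989   79.97920432]
[312 126  13  49 609] [318.17569787 149.68308703] [ 566.5435532  -114.61334982   53.        ]
```

View pics/c7.png

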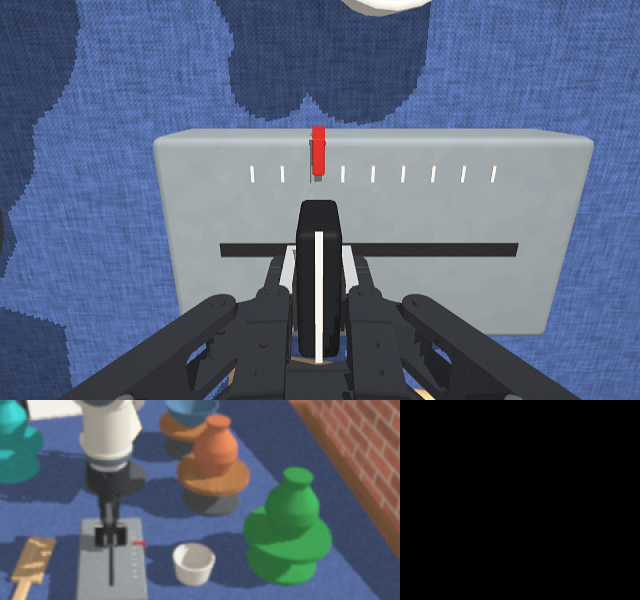

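The fader's white line (319,295) is in line with the clip (318,150). Releasing and lifting straight up.

```bash
python3 -m crank '[[0,0,0,0,0,0,0.5],[0,0,0,0,0,0,0],[0,0,0,0,0,0,0],[0,0,0,0,0,0,0],[0,0,0,0,0,0,0]]'; python3 -m crank '[[0,0,-0.04,0,0,0,0],[0,0,-0.09,0,0,0,0],[0,0,-0.14,0,0,0,0],[0,0,-0.19,0,0,0,0],[0,0,-0.24,0,0,0,0]]';python3 -m crank '[[0,0.05,0,0,0,0,0],[0,0.08,0,0,0,0,0],[0,0.08,0,0,0,0,0],[0,0.08,0,0,0,0,0]]'; python3 -c "
from h import *
grab('wrist','pics/w8.png')"
```

```text
clock: 13.0
eef_pos: [513.1, -115.4, 79.5]
tcp_rot: [3.14, -0.002, -0.006]
contact_force: [-0.3, -0.0, -0.2]
opening: 1.0
grasp_force: 0.0
clock: 13.5
eef_pos: [512.3, -114.8, 321.8]
tcp_rot: [3.14, -0.002, -0.005]
contact_force: [1.0, -0.5, -0.3]
opening: 0.999
grasp_force: 0.0
clock: 13.9
eef_pos: [512.0, -195.2, 319.5]
tcp_rot: [3.14, -0.001, -0.007]
contact_force: [-0.2, -0.1, 0.0]
opening: 1.001
grasp_force: 0.0
```

View pics/w8.png

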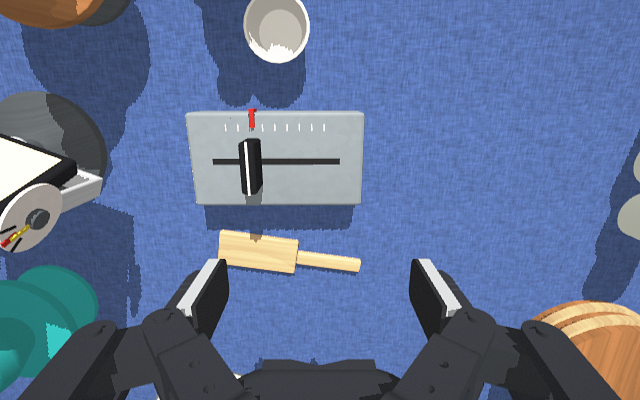

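The fader stands at the clip (line (249,165), clip (252,118); perspective accounts for the offset, within 2 mm). The pointer is still on the red mark at (15,240) and nothing else moved. Handing in.

```bash
python3 -c "
from h import *
print(sign_off())"
```

```text
the job is handed in; nothing more can be done
None
```

I handed the job in at about 14 s. By my measurements the lamp faces the vase (swivel −0.386 rad, about −0.385 needed) and leans back 25 degrees with the pointer on the red mark. The fader is within about 2 mm of the clip, and I saw nothing else shift. The sign-off returned no verdict.

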